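# Tip the slide box back and get the carrying blade under it

## Robot

A 6-joint arm with a two-finger parallel gripper is mounted at the origin on the work surface. World frame = base frame: x ahead of the robot, y to its left, z up, the work surface at z = 0. Lengths are in m, angles in rad, forces in N, time in s.
With the tool pointing down it reaches from about 0.325 to 0.75 m from the base axis. Payload 7.6 kg.
Tool frame: the origin (TCP) lies where the fingers leave the gripper's body, on its centre line; the fingertips stand 73 mm ahead of it and the grasp point (between the pads) lies 54 mm ahead of it (env.tcp_to_tips is the distance from the TCP to the fingertips, in m); z points along the fingers, x is the direction in which the jaws open and shut, and the axes are right-handed (so a half turn about z gives the same grasp; the last joint's range is limited). The gripper opens to 85 mm and grips with 20 to 120 N. Pads are 22 mm wide; open, the fingers measure 114 mm over their backs; the gripper's body (76 mm by 85 mm) begins 54 mm behind the grasp point. The pads swing forward as they close: fully open they stand 13 mm farther back than shut.
Start: joints at [1.128, 0.052, 1.401, -0, 1.689, -0.07], TCP at [0.191, 0.489, 0.304] pointing down, gripper open.
Joint ranges: [-2.9, 2.9], [-0.91, 2.17], [0.12, 2.37], [-1.06, 4.2], [0.26, 2.73], [-2.93, 2.93]. Speed limits (rad/s): [2.57, 2.57, 3.01, 3.14, 3.14, 3.14].

## Interface

Orientations are given as a rotation vector (axis times angle).
In Python, from plant import env gives the robot as it stands. The module is installed in compiled form; this text tells all that it offers.
- The arm moves only by the tool move_arm, never from a script. Its argument "moves" is one flat list of numbers, 4 for each row, row after row: the shift along the tool's x, y, z in m, then the turn about the tool's z in degrees. A call has 1 to 20 rows; each row shifts and turns the pose as measured when the row begins, along the tool's axes as they then stand; what a row does not reach is not made up. A row lasts 1/12 s, in which the tool goes at most 41.7 mm and 7.16 degrees, less where a joint would pass 70% of its speed; a pose out of reach is approached as far as the arm can. A call is refused whole if a number of a shift passes 0.0417 or a number of a turn 7.16, either way. A call with a gripper value outside its range is refused whole. "fingers" is the gripper's target within -1 to 1 (shut at 1, half-way at 0, fully open at -1), set as the call begins (left out, the last holds). The fingers move at their own pace and stop on an object; the grip force is fixed at half the most. Time passes only in rows, so rows that do not move let the fingers close. It gives the time, the measured TCP pose, the force and the opening at its end, in the units of the state.
- env.get_obs(): the state, without advancing time (a new reading comes with each control period).
- env.read_camera(name): name is "side" or "top" or "wrist"; returns the picture (384x512x3 uint8, red, green, blue); there is no depth.
- env.camera_model(name): a dict with "camera_matrix" (3x3 intrinsics, pixels), "xyz" and "rotation" of the camera in the world; the wrist camera has in their place "mount" (4x4, takes a point from camera to tool coordinates, whose origin is the TCP and whose axes are the tool frame's). Camera axes: x right, y down, z forward; pixel columns grow to the right and rows downward; lengths in m; the calibration is good to about 2 mm. The wrist camera is an equidistant fisheye: a pixel r from the principal point sees the ray r / f radians off the axis. A picture is of the moment at which its call begins: read the wrist's pose just before it. camera_model takes no time and is no camera call.
- env.close_job(): hands the job in, once; it reports no verdict.
The state is a dict: "t": time; "joint_positions": joint angles; "dq": joint speeds; "tau": joint torques, N m; "tool_pos": TCP position; "tcp_rot": TCP orientation; "force": force on the tool from outside, world axes, zero at the start; "torque": the same for the moment, N m; "gripper_width": finger opening in m.
Only numpy, scipy, OpenCV 4.12 (cv2) and the standard library are available. Lean on these libraries where they do the work, as an engineer would, in place of code of your own. Each camera call takes 0.05 s, during which the arm holds its last target.

## Task

Get the tall slide storage box onto the flat carrying blade: tip the box back on its rear lower edge until it leans by itself against the grey bench unit behind it and let go, then slide the blade, centred and square, in under its front as far as it will go, and gently set the box forward again so that it stands upright on the blade. Keep the box's foot down at the bench all the time (do not pick the box up), do not let it fall or slam, and do not disturb the carton or the jar.

Things in the scene. Friction and masses are not known exactly. Their poses are not given: they have to be found in the camera images.
- slide_box: Slide storage box, closed, white plastic, 80 mm deep (its x), 120 wide (y), 180 tall, 0.5 to 0.8 kg, flat base. Origin: centre of its underside; x points to its rear (to the grey unit), z up. Centre of mass in its middle, 95 mm up: it balances on its rear lower edge at about 23 degrees; tipped further it leans on the unit by itself, at 27 to 36 degrees. Pushed level near its top it tips.
- box_bar (a point): Middle of the box's round steel bar handle: bar 12 mm thick, along the box's y, 92 mm clear between two thin uprights, 220 mm above the underside over the middle of the box, 34 mm free below it. A tight pinch on it hinders the box from turning and easily drags or lifts it; between fingers that only surround it loosely it turns freely.
- box_rear (a point): Middle of the box's rear lower edge, the edge it tips on: 40 mm behind the box's origin at underside height.
- blade: Carrying blade, lying flat on the bench: plain steel plate 170 mm long (its x) by 90 mm wide (its y), 4 mm thick, with a black upright grip fin near its back end; 0.3 kg in all. Origin at the centre of its underside, x points from the fin towards its free front edge, z up.
- blade_tip (a point): Middle of the blade's free front edge, at underside height, 85 mm ahead of the blade's origin.
- blade_grip (a point): Where to pinch the blade: middle of the grip fin, 42 mm above the bench, 55 mm behind the blade's origin. The fin is 60 mm long along the blade, 16 mm thick across it (along the blade's y), and its top is 60 mm above the bench.
- unit: Grey bench unit, fixed to the bench, 170 mm deep by 220 wide, top 130 mm above the bench. Origin: foot of the middle of its front face, which is the plane x = 0; x points into the unit, z up. The box stands before it with a gap of about 70 to 90 mm to this face, turned at most 5 degrees, and leans back on the unit's upper front edge.
- carton: Bystander: cardboard carton, 85 by 60 by 34 mm, loose. Origin at the centre of its underside.
- reagent: Bystander: amber jar with a black lid, 60 mm across and 120 mm tall, loose. Origin at the centre of its underside.
Mind the look-alikes: they are no part of the job. Leave any blue or yellow look-alike of the slide_box alone.

How it is judged:
On the way, in this order (a step that is already met when the one before it is completed fails the run):
1. the box leans back by itself against the grey unit, let go, on its rear lower edge (angle between slide_box's own z axis and vertical above 0.45 rad and contact force between slide_box and unit above 0.1 N and contact force between the fingers and slide_box below 0.05 N and linear speed of slide_box below 0.05 m/s and height (world z) of box_rear below 0.012 m), for 0.3 s.
2. the blade's front edge is under the leaning box, past the middle of its base (angle between slide_box's own z axis and vertical above 0.4 rad and x of blade_tip in the frame of slide_box between 0.005 and 0.045 m and y of blade_tip in the frame of slide_box between -0.03 and 0.03 m and z of blade_tip in the frame of slide_box between -0.07 and 0.004 m and angle between the y axis of blade and the y axis of slide_box, either way round below 0.3 rad), for 0.2 s.
At the end, for the whole second after the job is handed in: The box stands upright (within 0.06 rad), at rest, carried by the blade (over 3 N), which lies flat; the blade's front edge is at least 50 mm in under the box from its front, at most 5 mm out behind, within 30 mm of its centre line and 0.3 rad of square (x of blade_tip in the frame of slide_box between 0.01 and 0.045 m and y of blade_tip in the frame of slide_box between -0.03 and 0.03 m and z of blade_tip in the frame of slide_box between -0.07 and 0.004 m and angle between the y axis of blade and the y axis of slide_box, either way round below 0.3 rad and angle between slide_box's own z axis and vertical below 0.06 rad and angle between blade's own z axis and vertical below 0.03 rad and height (world z) of box_rear below 0.012 m and contact force between slide_box and blade above 3 N and linear speed of each of slide_box, blade below 0.02 m/s and angular speed of slide_box below 0.1 rad/s); the robot touches nothing.
It fails at once if the box's rear lower edge is lifted more than 20 mm off the bench (height (world z) of box_rear above 0.02 m).
It fails at once if the box falls or slams (turns faster than 2.7 rad/s) (angular speed of slide_box above 2.7 rad/s).
It fails at once if a bystander is moved more than 25 mm (distance of any of carton, reagent from where it was at the start of the episode above 0.025 m).
It also fails if it takes over 72 s, if anything falls off the work surface, if the arm or the gripper's body presses on something with over 40 N, if the wrist force passes 120 N, or if a joint passes its speed limit or range.

## Working session

There is one attempt and no reset: what is moved stays moved. The work goes in short steps, Python scripts to look and compute and a tool call to move; the robot and the scene stay as the last step left them, time stands still between calls to the robot, and variables do not carry over. Pictures are saved under pics/ and viewed, and the job is handed in when it is done.

Besides the shell and the picture viewer there is one more tool, called after ">>>" as name(argument=value, ...), one argument or row to a line, values as JSON. move_arm: Moves the arm, as the interface text tells. Its arguments: {"type":"object","properties":{"moves":{"type":"array"},"fingers":{"type":"number"}},"required":["moves"]}

```bash
mkdir -p pics; ls
cat > h.py <<'E'
import numpy as np, cv2
from plant import env
from scipy.spatial.transform import Rotation as R
def save(name,fn):
    im=env.read_camera(name); cv2.imwrite('pics/'+fn,im[:,:,::-1]); return im
E
python3 - <<'E'
from h import *
o=env.get_obs(); print(o)
for n in ['side','top','wrist']:
    print(n,env.camera_model(n))
save('side','s0.png');save('top','t0.png')
E
```

```text
pics
{'t': 0.0, 'joint_positions': array([ 1.12767306e+00,  5.28442991e-02,  1.40172780e+00,  1.91429345e-05,
        1.68854630e+00, -7.02986796e-02]), 'dq': array([-0.0007734 ,  0.00074855,  0.00031657,  0.00051912, -0.00092958,
       -0.00243352]), 'tau': array([ 3.27617108e-04, -3.81674194e+01, -3.60183656e+01, -1.76207089e-05,
        6.22022126e-03,  2.98195218e-06]), 'tool_pos': array([0.19112885, 0.48878497, 0.30306682]), 'tcp_rot': array([ 2.59404131e+00,  1.77082410e+00, -2.08399367e-03]), 'force': array([ 0.19307805, -0.00064495,  0.09714447]), 'torque': array([-0.01135751,  0.0069287 , -0.01243174]), 'gripper_width': 0.08538283046183616}
side {'camera_matrix': array([[497.30093926,   0.        , 259.12606814],
       [  0.        , 497.30093926, 186.12049691],
       [  0.        ,   0.        ,   1.        ]]), 'xyz': array([0.17245507, 0.02894815, 1.29060802]), 'rotation': array([-1.74060887,  2.35409382, -0.39040251])}
top {'camera_matrix': array([[401.51283028,   0.        , 258.65509836],
       [  0.        , 401.51283028, 196.34175598],
       [  0.        ,   0.        ,   1.        ]]), 'xyz': array([ 0.50650368, -0.05547898,  0.94735333]), 'rotation': array([-2.23539802,  2.19143533, -0.06681783])}
wrist {'camera_matrix': array([[297.31863964,   0.        , 259.79542712],
       [  0.        , 297.31863964, 188.10779031],
       [  0.        ,   0.        ,   1.        ]]), 'mount': array([[ 9.99999264e-01,  4.67609666e-04, -1.11949887e-03,
        -6.92566129e-04],
       [-1.38929842e-04,  9.60805270e-01,  2.77224122e-01,
        -7.05032929e-02],
       [ 1.20525309e-03, -2.77223763e-01,  9.60804628e-01,
        -7.02319313e-02],
       [ 0.00000000e+00,  0.00000000e+00,  0.00000000e+00,
         1.00000000e+00]])}
```

View pics/s0.png

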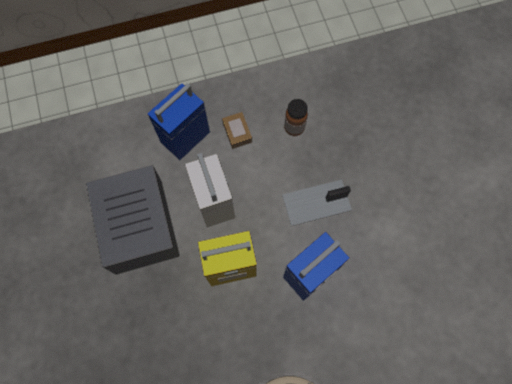

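View pics/t0.png

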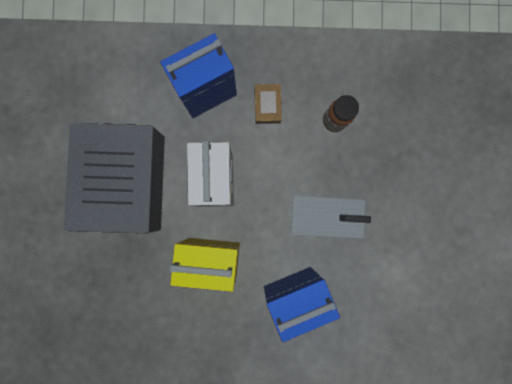

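The white box is at top (209,174) and side (210,180). Its look-alikes are blue at top (200,70) and (302,305), and yellow at (205,267). I choose the white one by its description and check it in zoomed crops.

```bash
cat >> h.py <<'E'
def proj(n,P):
    m=env.camera_model(n); Rm=R.from_rotvec(m['rotation']).as_matrix()
    p=(np.atleast_2d(P)-m['xyz'])@Rm; q=p@m['camera_matrix'].T; return q[:,:2]/q[:,2:]
def back(n,uv,z):
    m=env.camera_model(n); Rm=R.from_rotvec(m['rotation']).as_matrix()
    uv=np.atleast_2d(uv); d=np.c_[uv,np.ones(len(uv))]@np.linalg.inv(m['camera_matrix']).T@Rm.T
    z=np.broadcast_to(z,len(uv)); return m['xyz']+d*((z-m['xyz'][2])/d[:,2])[:,None]
E
python3 - <<'E'
from h import *
t=cv2.imread('pics/t0.png'); s=cv2.imread('pics/s0.png')
cv2.imwrite('pics/t0c.png',cv2.resize(t[110:250,55:245],None,fx=4,fy=4,interpolation=cv2.INTER_CUBIC))
cv2.imwrite('pics/t0b.png',cv2.resize(t[70:250,240:400],None,fx=3.3,fy=3.3,interpolation=cv2.INTER_CUBIC))
cv2.imwrite('pics/s0c.png',cv2.resize(s[140:280,80:270],None,fx=4,fy=4,interpolation=cv2.INTER_CUBIC))
print(back('top',[[209,174],[330,217],[110,180]],[.18,0,.13]))
E
```

```text
[[ 0.57634339  0.02307735  0.18      ]
 [ 0.49685957 -0.24653767  0.        ]
 [ 0.5644111   0.22765259  0.13      ]]
```

View pics/t0c.png

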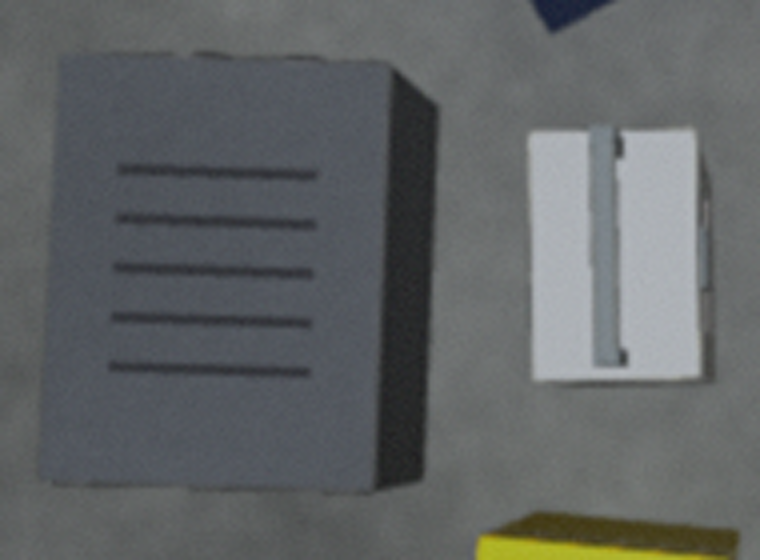

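View pics/t0b.png

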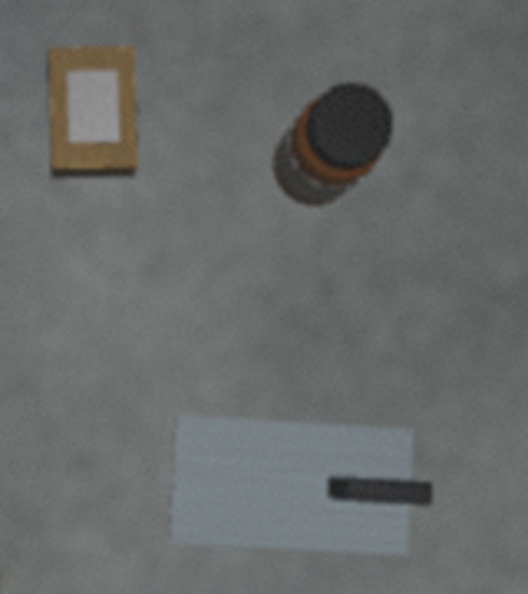

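View pics/s0c.png

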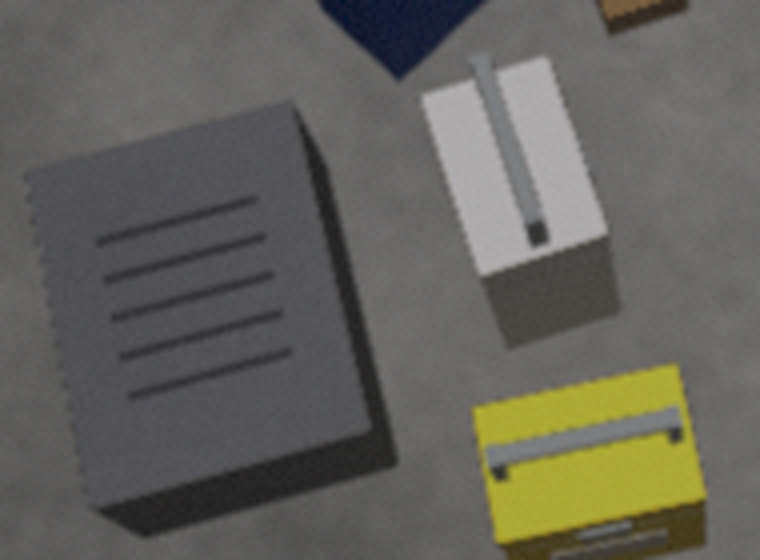

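The crops confirm one white box with a bar handle next to the unit. The plain blade with the black fin is at top (330,217). Next I fit poses from the corners.

```bash
cat > fit.py <<'E'
from h import *
from scipy.optimize import least_squares
T=lambda c,x0=55,y0=110,f=4:np.array(c)/f+[x0,y0]
def fit(loc,obs,x0):
    # obs: list (cam, idx, uv)
    def pts(p):
        c,s=np.cos(p[2]),np.sin(p[2]); L=np.array(loc,float); return np.c_[p[0]+c*L[:,0]-s*L[:,1],p[1]+s*L[:,0]+c*L[:,1],L[:,2]]
    def f(p):
        P=pts(p); return np.concatenate([(proj(n,P[i])-uv).ravel() for n,i,uv in obs])
    r=least_squares(f,x0,loss='soft_l1'); return r.x, np.abs(f(r.x)).round(1)
if __name__=='__main__':
    # box local: x rear(+world y), y -> -world x
    loc=[[.04,-.06,.18],[.04,.06,.18],[-.04,.06,.18],[-.04,-.06,.18]]
    # rear-right.. world: y_b=-wx ; rear=image left; y_b=-.06 -> larger wx -> image top
    obs=[('top',[0,3,2,1],T([[528,130],[696,129],[702,380],[532,381]])),
         ('side',[0,3,2,1],T([[421,95],[547,57],[607,236],[481,277]],80,140))]
    for o in (obs[:1],obs[1:],obs): print('box',*fit(loc,o,[.57,.02,1.57]))
    loc=[[.17,-.11,.13],[0,-.11,.13],[0,.11,.13],[.17,.11,.13]]
    obs=[('top',[0,1,2,3],T([[60,55],[388,62],[373,492],[40,480]])),
         ('side',[0,1,2,3],T([[25,172],[293,104],[370,430],[93,507]],80,140))]
    for o in (obs[:1],obs[1:],obs): print('unit',*fit(loc,o,[.57,.14,1.57]))
    loc=[[.085,-.045,.004],[-.085,-.045,.004],[-.085,.045,.004],[.085,.045,.004]]
    obs=[('top',[0,1,2,3],T([[178,416],[413,428],[409,554],[170,543]],240,70,3.3))]
    print('blade',*fit(loc,obs,[.5,-.25,1.57]))
    b=back('top',T([[50,47],[136,47],[136,165],[52,170]],240,70,3.3),.034);print('carton',b.round(3))
    print('jar lid',back('top',T([[349,125]],240,70,3.3),.12))
    print('fin top',back('top',T([[328,478],[432,482],[432,504],[328,500]],240,70,3.3),.06))
E
python3 fit.py
```

```text
box [0.5769849  0.02376917 1.60963094] [0.2 0.3 0.1 0.1 0.4 0.4 0.  0.2]
box [0.57468835 0.02418334 1.60358464] [0.2 0.1 0.2 0.4 0.6 0.1 0.7 0.3]
box [0.57618629 0.02390014 1.60828254] [0.2 0.7 0.  0.3 0.5 0.1 0.1 0.6 0.3 0.4 0.1 1.  0.7 0.8 0.6 0.3]
unit [0.56824003 0.14491849 1.56260862] [1.  1.3 1.2 0.3 0.9 0.3 1.  1.1]
unit [0.56582095 0.14481832 1.55908157] [0.4 0.6 0.2 1.6 1.2 0.4 0.7 1.4]
unit [0.56733929 0.14482327 1.5608545 ] [0.9 1.  1.3 0.1 0.8 0.8 1.  1.4 0.6 1.  0.  2.2 1.2 0.3 0.7 0.9]
blade [ 0.49680892 -0.2426729   1.54050648] [0.3 0.1 0.1 0.1 0.2 0.  0.4 0.2]
carton [[ 0.799 -0.063  0.034]
 [ 0.801 -0.123  0.034]
 [ 0.718 -0.124  0.034]
 [ 0.713 -0.066  0.034]]
jar lid [[ 0.72651657 -0.25250616  0.12      ]]
fin top [[ 0.50263764 -0.25530602  0.06      ]
 [ 0.50129992 -0.32571235  0.06      ]
 [ 0.48650933 -0.32584417  0.06      ]
 [ 0.48787148 -0.25548143  0.06      ]]
```

>>> move_arm(
  moves=[0,0,-0.012,-5.9,0,0,-0.012,-5.9,0,0,-0.012,-5.9,0,0,-0.012,-5.9,-0.03,0.023,0,0,-0.03,0.023,0,0,-0.03,0.023,0,0,-0.03,0.023,0,0,-0.03,0.023,0,0,-0.03,0.023,0,0,-0.03,0.023,0,0,-0.03,0.023,0,0,-0.03,0.023,0,0,-0.03,0.023,0,0,-0.03,0.023,0,0,-0.03,0.023,0,0,-0.03,0.023,0,0,-0.03,0.023,0,0,-0.03,0.023,0,0,-0.03,0.023,0,0],
  fingers=-1,
)

```text
t: 1.77
tool_pos: [0.6002, 0.0149, 0.3449]
tcp_rot: [-2.137, -2.3, 0.025]
force: [0.4, 0.8, 1.0]
gripper_width: 0.0853
```

```bash
cat >> h.py <<'E'
def pose():
    o=env.get_obs(); return np.array(o['tool_pos']),R.from_rotvec(o['tcp_rot']).as_matrix(),o
def goto(tgt,yawdeg=None):
    p,M,o=pose(); d=M.T@(np.array(tgt)-p); y=np.degrees(np.arctan2(M[1,0],M[0,0]))
    print('t%.2f'%o['t'],'p',p.round(4),'yaw %.1f'%y,'tilt',(M[:,2]).round(3),'F',np.round(o['force'],2),'w %.4f'%o['gripper_width']); print('tool delta',d.round(4), '' if yawdeg is None else 'turn %.1f'%(-((yawdeg-y+90)%180-90)))
E
python3 - <<'E'
from h import *
from fit import T
b=back('top',T([[603,125],[611,366]]),.226);print('bar',b, b.mean(0))
goto([.5755,.024,.30],92.1)
im=env.read_camera('wrist');cv2.imwrite('pics/w1.png',im[:,:,::-1])
E
```

```text
bar [[0.63119583 0.02563084 0.226     ]
 [0.52269994 0.01941422 0.226     ]] [0.57694789 0.02252253 0.226     ]
t1.77 p [0.6002 0.0149 0.3449] yaw 94.2 tilt [-0.012 -0.01  -1.   ] F [0.39 0.78 1.03] w 0.0853
tool delta [ 0.0113 -0.0234  0.0451] turn 2.1
```

View pics/w1.png

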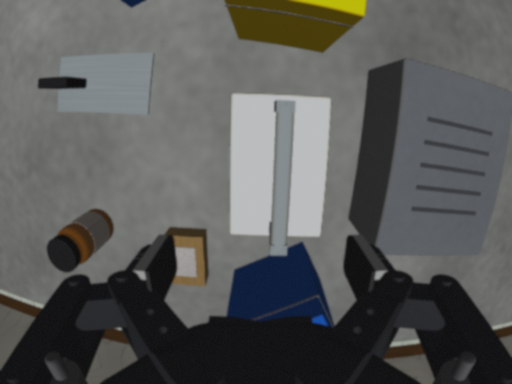

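The wrist view shows the bar at (283,175) between the open fingers, slightly off along its length. I centre on it and descend.

>>> move_arm(
  moves=[0.003,-0.008,0,1,0.003,-0.008,0,1,0.003,-0.007,0,0,0,0,0,0,0,0,0.018,0,0,0,0.018,0,0,0,0.018,0,0,0,0.016,0,0,0,0,0],
)

```text
t: 2.57
tool_pos: [0.5731, 0.0206, 0.2702]
tcp_rot: [-2.187, -2.253, 0.029]
force: [-0.5, -0.5, -0.9]
gripper_width: 0.0854
```

Run:
```python
from h import *
goto([.576,.023,.273],92.1)
```

```text
t2.57 p [0.5731 0.0206 0.2702] yaw 91.7 tilt [-0.014 -0.012 -1.   ] F [-0.53 -0.55 -0.92] w 0.0854
tool delta [ 0.0023  0.003  -0.0029] turn -0.4
```

>>> move_arm(
  moves=[0.002,0.003,-0.003,0,0,0,0,0,0,0,0,0,0,0,0,0,0,0,0,0,0,0,0,0],
  fingers=0.3,
)

```text
t: 3.07
tool_pos: [0.576, 0.0255, 0.2797]
tcp_rot: [2.182, 2.254, -0.02]
force: [1.0, -0.7, 0.2]
gripper_width: 0.0301
```

Run:
```python
from h import *
goto([.576,.023,.273],92.1)
save('side','s2.png');save('wrist','w2.png')
im=cv2.imread('pics/s2.png');cv2.imwrite('pics/s2c.png',cv2.resize(im[100:280,80:300],None,fx=3,fy=3))
```

```text
t3.07 p [0.576  0.0255 0.2797] yaw 91.9 tilt [-0.006 -0.012 -1.   ] F [ 0.98 -0.66  0.18] w 0.0301
tool delta [-0.0024 -0.0001  0.0067] turn -0.2
```

View pics/w2.png

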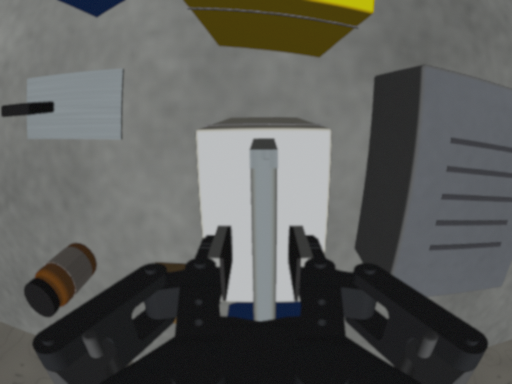

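View pics/s2c.png

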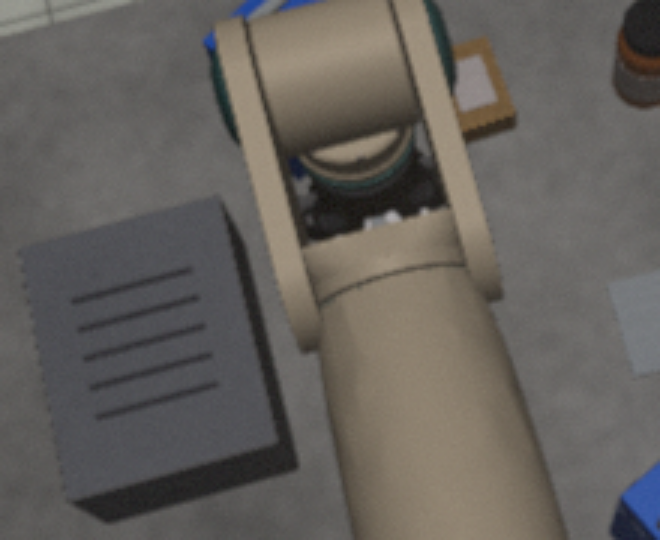

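The bar (263,230) lies between both fingers with clearance. I start tipping slowly.

>>> move_arm(
  moves=[0,0,0.004,0,0.006,0,0.001,0,0.006,0,0,0,0.006,0,0,0,0.006,0,0,0,0.006,0,0,0,0.006,0,0,0,0.006,0,0,0,0.006,0,0,0,0.006,0,0,0,0.006,0,0,0],
)

```text
t: 4.08
tool_pos: [0.5738, 0.0907, 0.2731]
tcp_rot: [2.184, 2.253, -0.022]
force: [0.5, -0.2, -0.2]
gripper_width: 0.0299
```

Run:
```python
from h import *
goto([.575,.155,.261],92.1)
save('top','t3.png');save('wrist','w3.png')
```

```text
t4.08 p [0.5738 0.0907 0.2731] yaw 91.8 tilt [-0.007 -0.013 -1.   ] F [ 0.49 -0.21 -0.2 ] w 0.0299
tool delta [0.0643 0.0033 0.0112] turn -0.3
```

View pics/w3.png

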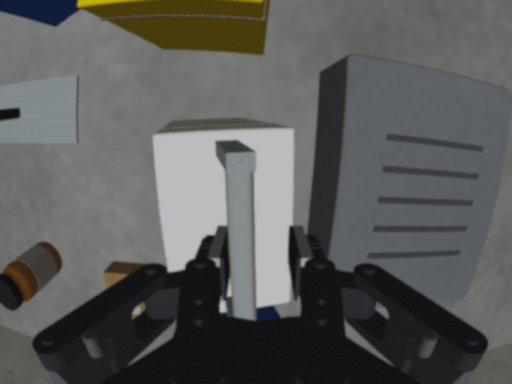

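View pics/t3.png

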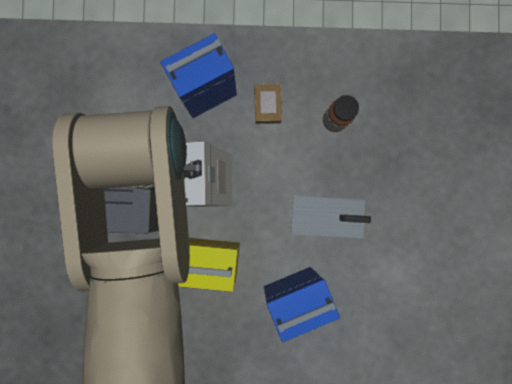

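The front face now shows foreshortened in the top view, so the box is tipping and not sliding. I continue.

>>> move_arm(
  moves=[0.005,0,0,0,0.005,0,0,0,0.005,0,0.001,0,0.005,0,0.001,0,0.005,0,0.001,0,0.004,0,0.001,0,0.004,0,0.001,0,0.004,0,0.001,0,0.004,0,0.001,0,0.004,0,0.001,0,0.004,0,0.001,0,0.004,0,0.001,0,0.004,0,0.001,0],
)

```text
t: 5.27
tool_pos: [0.5717, 0.1533, 0.2597]
tcp_rot: [2.184, 2.254, -0.022]
force: [1.0, 0.1, 0.3]
gripper_width: 0.0299
```

Run:
```python
from h import *
goto([.575,.155,.261],92.1)
save('wrist','w4.png')
```

```text
t5.27 p [0.5717 0.1533 0.2597] yaw 91.8 tilt [-0.008 -0.012 -1.   ] F [1.01 0.12 0.28] w 0.0299
tool delta [ 0.0016  0.0034 -0.0013] turn -0.3
```

View pics/w4.png

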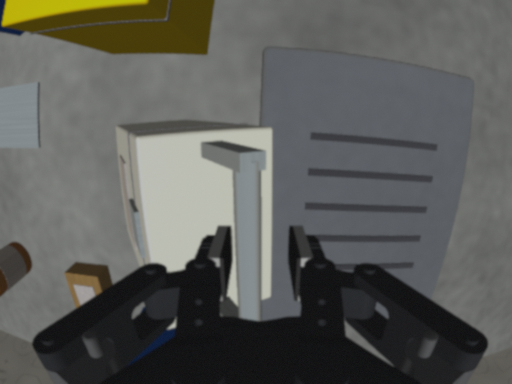

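The bar is past the balance point and the box appears to rest on the unit. I open and lift straight off.

>>> move_arm(
  moves=[0,0,0,0,0,0,0,0,0,0,0,0,0,0,0,0,0,0,0,0,0,0,-0.015,0,0,0,-0.015,0,0,0,-0.015,0,0,0,-0.015,0,0,0,-0.015,0,0,0,-0.015,0],
  fingers=-1,
)

```text
t: 6.23
tool_pos: [0.5716, 0.1538, 0.3483]
tcp_rot: [-2.186, -2.253, 0.035]
force: [-0.1, 0.0, 0.1]
gripper_width: 0.0851
```

Run:
```python
from h import *
goto([.575,.155,.261],92.1)
save('wrist','w5.png')
```

```text
t6.23 p [0.5716 0.1538 0.3483] yaw 91.7 tilt [-0.017 -0.014 -1.   ] F [-0.11  0.01  0.1 ] w 0.0851
tool delta [0.0023 0.0049 0.0872] turn -0.4
```

View pics/w5.png

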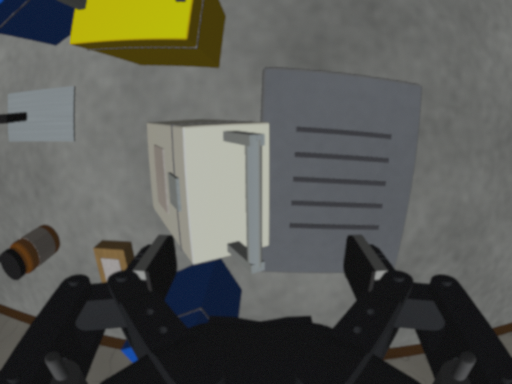

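The box leans on the unit with the fingers clear. Next I go to the blade fin.

>>> move_arm(
  moves=[-0.034,-0.0068,0,0,-0.034,-0.0068,0,0,-0.034,-0.0068,0,0,-0.034,-0.0068,0,0,-0.034,-0.0068,0,0,-0.034,-0.0068,0,0,-0.034,-0.0068,0,0,-0.034,-0.0068,0,0,-0.034,-0.0068,0,0,-0.034,-0.0068,0,0,-0.034,-0.0068,0,0,-0.034,-0.0068,0,0,-0.034,-0.0068,0,0],
)

```text
t: 7.37
tool_pos: [0.4942, -0.3051, 0.3547]
tcp_rot: [2.174, 2.264, -0.021]
force: [0.5, 0.5, 0.5]
gripper_width: 0.0855
```

>>> move_arm(
  moves=[0,0,0.005,6.7,0,0,0.005,6.7,0,0,0.005,6.7,0,0,0.005,6.7,0,0,0.005,6.7,0,0,0.005,6.7,0,0,0.005,6.7,0,0,0.005,6.7,0,0,0.005,6.7,0,0,0.005,6.7,0,0,0.005,6.7,0,0,0.005,6.7,0,0,0.005,6.7,0,0,0.005,6.7,0,0,0,0],
)

```text
t: 8.62
tool_pos: [0.4877, -0.3166, 0.2716]
tcp_rot: [3.125, -0.19, -0.02]
force: [0.0, -0.0, -0.2]
gripper_width: 0.0851
```

Run:
```python
from h import *
goto([.4952,-.2977,.096],-1.7)
save('wrist','w6.png');save('top','t6.png');save('side','s6.png')
s=cv2.imread('pics/s6.png');cv2.imwrite('pics/s6c.png',cv2.resize(s[130:280,80:280],None,fx=4,fy=4,interpolation=cv2.INTER_CUBIC))
s=cv2.imread('pics/t6.png');cv2.imwrite('pics/t6c.png',cv2.resize(s[110:250,60:250],None,fx=4,fy=4,interpolation=cv2.INTER_CUBIC))
```

```text
t8.62 p [ 0.4877 -0.3166  0.2716] yaw -7.0 tilt [-0.013 -0.01  -1.   ] F [ 0.02 -0.04 -0.15] w 0.0851
tool delta [ 0.0072 -0.0216  0.1753] turn -5.3
```

View pics/w6.png

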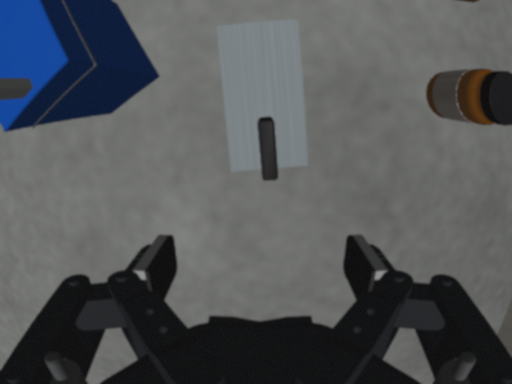

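View pics/s6c.png

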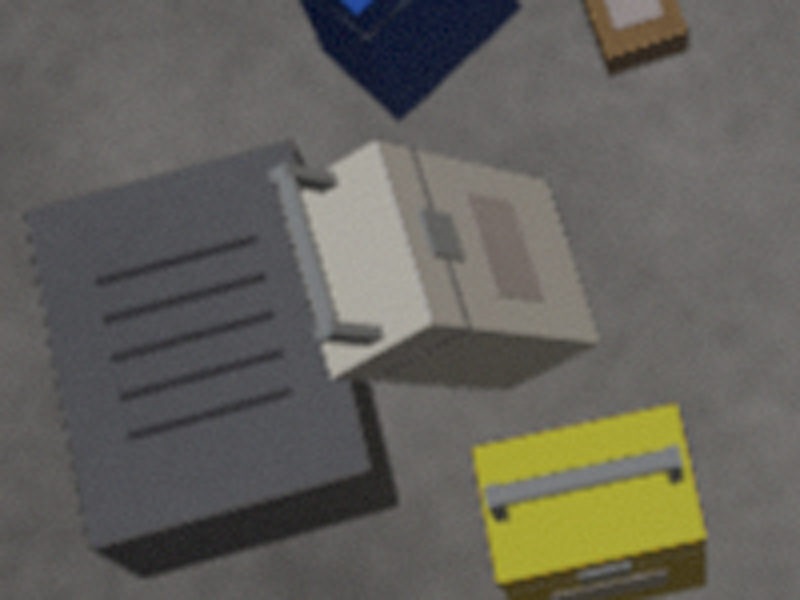

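View pics/t6c.png

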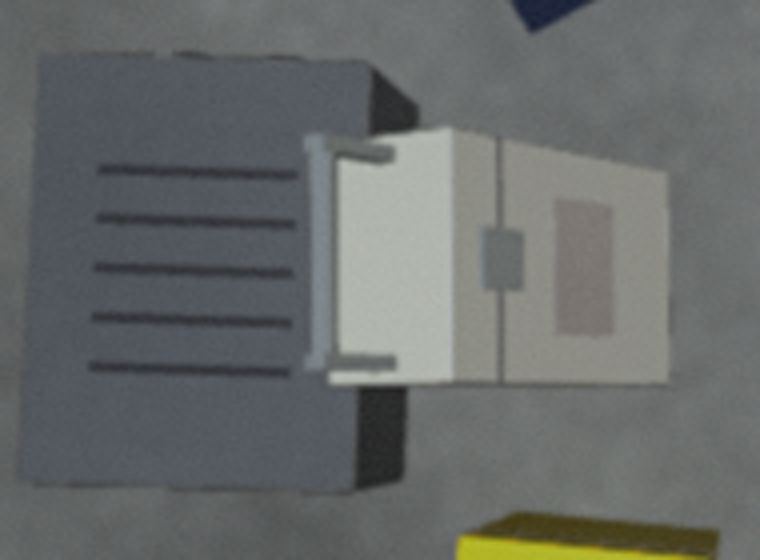

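The box leans stably, and in the top crop its near front-lower edge runs along column 668. I fit the leaning pose.

```bash
cat > fit2.py <<'E'
from fit import *
def lean(p,L):
    # p: rear edge mid x,y, yaw, theta (box z tips toward box x)
    L=np.array(L,float)-[.04,0,0]
    M=R.from_euler('zy',[p[2],p[3]]).as_matrix(); return L@M.T+[p[0],p[1],p[4] if len(p)>4 else 0]
def fitlean(loc,obs,x0):
    f=lambda p:np.concatenate([(proj(n,lean(p,loc)[i])-uv).ravel() for n,i,uv in obs])
    r=least_squares(f,x0,loss='soft_l1');return r.x,f(r.x).round(1)
LOC=[[-.04,-.06,.18],[-.04,.06,.18],[-.04,-.06,0],[-.04,.06,0],[.04,.06,.18],[.04,.06,0]]
E
python3 - <<'E'
from fit2 import *
obs=[('top',[0,1,2,3,4],T([[455,127],[455,383],[668,172],[668,384],[330,385]],60,110)),
 ('side',[0,1,2,3,4,5],T([[378,142],[432,325],[548,181],[597,345],[333,380],[512,388]],80,130))]
for o in (obs[:1],obs[1:],obs):
    x,r=fitlean(LOC,o,[.576,.064,1.6,.55]);print(x.round(4),r)
E
```

```text
[ 0.5753  0.1518  1.6254 -0.0201] [  8.6   0.5  10.6  -0.7 -31.9   0.9 -30.3  -1.3  -0.4   0.3]
[ 0.6029  0.1577  1.6869 -0.2106] [  2.2  -0.8   8.2   0.1 -33.9   0.4 -29.2  -0.1   1.   -0.2 -35.6   0.8]
[ 0.582   0.1517  1.6183 -0.0632] [  8.7   1.2  10.6   0.1 -31.7  -1.9 -30.2  -3.9  -0.2   0.7   6.8  -1.6
   8.8  -0.9 -27.4   8.7 -25.9   8.5   0.4  -3.3 -33.4   7.7]
```

```bash
sed -i "s/'zy'/'ZY'/" fit2.py
python3 - <<'E'
from fit2 import *
obs=[('top',[0,1,2,3,4],T([[455,127],[455,383],[668,172],[668,384],[330,385]],60,110)),
 ('side',[0,1,2,3,4,5],T([[378,142],[432,325],[548,181],[597,345],[333,380],[512,388]],80,130))]
for o in (obs[:1],obs[1:],obs):
    x,r=fitlean(LOC,o,[.576,.064,1.6,.55]);print(x.round(4),r)
print(lean(x,[[0,0,.22],[-.04,0,0],[0,0,0]]))
E
```

```text
[0.5751 0.0654 1.6013 0.5285] [-0.1 -0.2  0.1 -0.1 -0.2  0.2  0.3  0.2 -0.2  0. ]
[0.573  0.0629 1.6019 0.5511] [-0.4 -0.7  0.4  0.1  0.2 -0.3  1.7 -0.2 -0.5  0.2 -0.7  1.2]
[0.5744 0.0643 1.6015 0.5384] [-0.5  0.3 -0.3  0.3  0.1  0.5  0.6  0.5 -0.3  0.4 -0.1 -1.4  0.7 -0.7
 -0.2 -0.6  1.3 -0.5 -0.5 -0.6 -1.3  0.8]
[[ 0.57195908  0.14271676  0.20938677]
 [ 0.57647941 -0.0043637   0.04102138]
 [ 0.57542448  0.0299612   0.02051069]]
```

>>> move_arm(
  moves=[0.0036,-0.0108,0,-2.6,0.0036,-0.0108,0,-2.6,0,0,0.02,0,0,0,0.02,0,0,0,0.02,0,0,0,0,0],
)

```text
t: 9.27
tool_pos: [0.4983, -0.2968, 0.2162]
tcp_rot: [3.125, 0.001, -0.004]
force: [-0.1, 0.1, -0.5]
gripper_width: 0.0853
```

Run:
```python
from h import *
goto([.4952,-.2977,.096],-1.7)
save('wrist','w7.png')
```

```text
t9.27 p [ 0.4983 -0.2968  0.2162] yaw 0.1 tilt [-0.003 -0.017 -1.   ] F [-0.14  0.09 -0.51] w 0.0853
tool delta [-0.0028 -0.0011  0.1202] turn 1.8
```

View pics/w7.png

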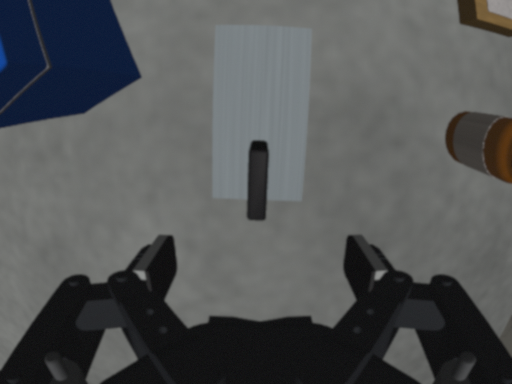

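>>> move_arm(
  moves=[-0.002,-0.001,0.015,1.6,0,0,0.015,0,0,0,0.015,0,0,0,0.015,0,0,0,0.015,0,0,0,0.012,0,0,0,0.01,0,0,0,0.006,0,0,0,0,0],
)

```text
t: 10.07
tool_pos: [0.5029, -0.3028, 0.1282]
tcp_rot: [3.109, -0.027, 0.031]
force: [-0.6, -0.3, 0.1]
gripper_width: 0.0855
```

Run:
```python
from h import *
goto([.4952,-.2977,.096],-1.7)
save('wrist','w8.png')
```

```text
t10.07 p [ 0.5029 -0.3028  0.1282] yaw -1.0 tilt [ 0.02  -0.032 -0.999] F [-0.64 -0.32  0.13] w 0.0855
tool delta [-0.0084 -0.006   0.0319] turn 0.7
```

View pics/w8.png

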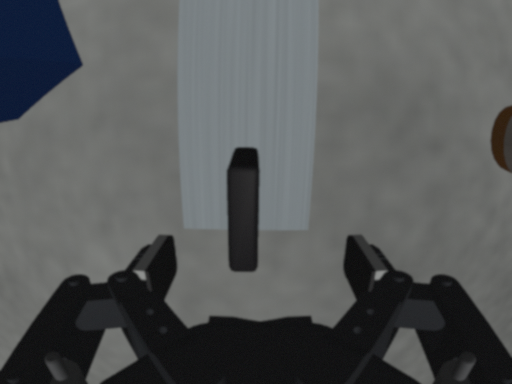

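>>> move_arm(
  moves=[-0.004,-0.003,0.003,0.7,-0.004,-0.003,0.003,0,0,0,0.005,0,0,0,0.005,0,0,0,0.005,0,0,0,0.005,0,0,0,0.004,0,0,0,0,0],
)

```text
t: 10.78
tool_pos: [0.4961, -0.2977, 0.0987]
tcp_rot: [3.106, -0.048, 0.039]
force: [-0.1, 0.6, -0.1]
gripper_width: 0.0854
```

Run:
```python
from h import *
goto([.4952,-.2977,.096],-1.7)
save('wrist','w9.png')
```

```text
t10.78 p [ 0.4961 -0.2977  0.0987] yaw -1.7 tilt [ 0.024 -0.035 -0.999] F [-0.14  0.57 -0.1 ] w 0.0854
tool delta [-0.0009 -0.0001  0.0026] turn -0.0
```

View pics/w9.png

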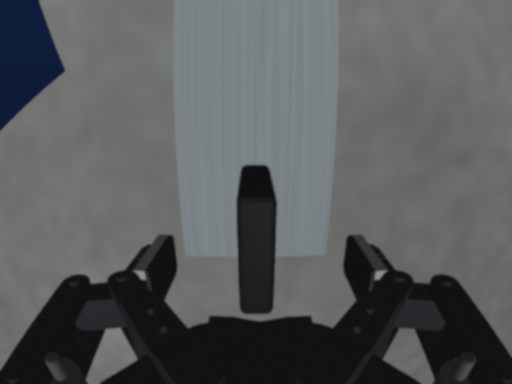

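>>> move_arm(
  moves=[-0.001,0,0.001,0,0,0,0,0,0,0,0,0,0,0,0,0,0,0,0,0,0,0,0,0,0,0,0,0,0,0,0,0],
  fingers=1,
)

```text
t: 11.5
tool_pos: [0.4955, -0.2984, 0.0996]
tcp_rot: [3.104, -0.047, 0.04]
force: [0.1, 0.7, -1.5]
gripper_width: 0.0147
```

Run:
```python
from h import *
goto([.5789,-.0826,.096],1.8)
save('wrist','w10.png')
```

```text
t11.50 p [ 0.4955 -0.2984  0.0996] yaw -1.7 tilt [ 0.025 -0.037 -0.999] F [ 0.06  0.65 -1.5 ] w 0.0147
tool delta [ 0.0768 -0.2183 -0.0023] turn -3.5
```

View pics/w10.png

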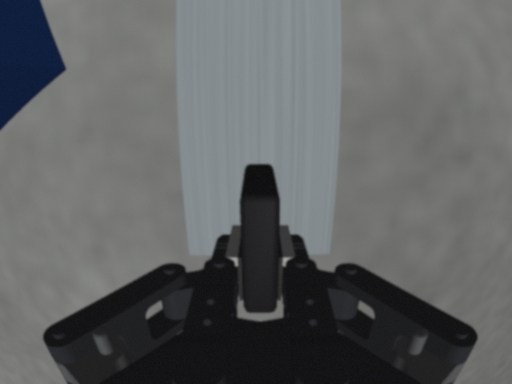

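>>> move_arm(
  moves=[0.008,-0.01,-0.0002,-0.35,0.008,-0.01,-0.0002,-0.35,0.008,-0.01,-0.0002,-0.35,0.008,-0.01,-0.0002,-0.35,0.008,-0.01,-0.0002,-0.35,0.008,-0.01,-0.0002,-0.35,0.008,-0.01,-0.0002,-0.35,0.008,-0.01,-0.0002,-0.35,0.008,-0.01,-0.0002,-0.35,0.006,-0.008,-0.0002,-0.35,0,0,0,0],
)

```text
t: 12.47
tool_pos: [0.5812, -0.1897, 0.0994]
tcp_rot: [3.103, 0.061, 0.036]
force: [-0.4, -1.3, -0.2]
gripper_width: 0.0152
```

Run:
```python
from h import *
goto([.5789,-.0826,.096],1.8)
p,M,o=pose();print('grasp pt',p+M[:,2]*.054)
save('wrist','w11.png');save('top','t11.png');save('side','s11.png')
s=cv2.imread('pics/t11.png');cv2.imwrite('pics/t11c.png',cv2.resize(s[110:260,170:350],None,fx=4,fy=4,interpolation=cv2.INTER_CUBIC))
s=cv2.imread('pics/s11.png');cv2.imwrite('pics/s11c.png',cv2.resize(s[120:270,150:350],None,fx=4,fy=4,interpolation=cv2.INTER_CUBIC))
```

```text
t12.47 p [ 0.5812 -0.1897  0.0994] yaw 2.3 tilt [ 0.024 -0.038 -0.999] F [-0.42 -1.35 -0.2 ] w 0.0152
tool delta [ 0.0018 -0.1071 -0.0007] turn 0.5
grasp pt [ 0.58250981 -0.1917133   0.04542219]
```

View pics/w11.png

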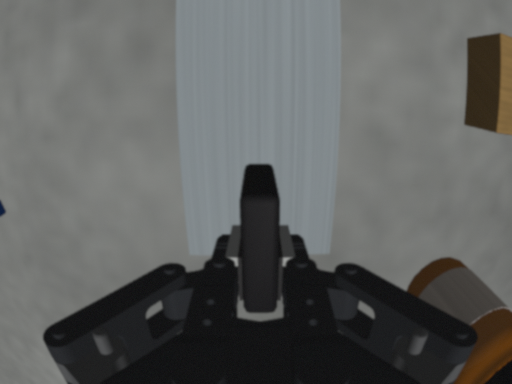

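View pics/t11c.png

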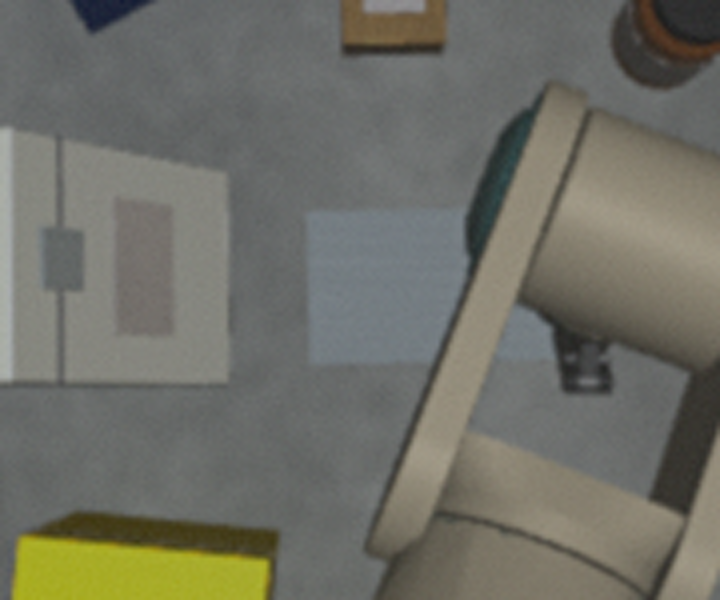

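View pics/s11c.png

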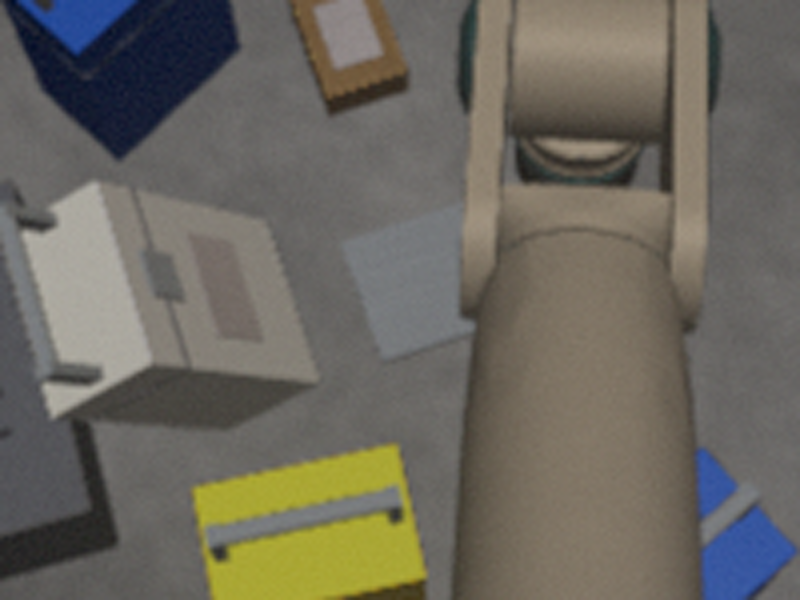

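The blade front edge is at top crop (306,212)–(311,365), clear of the box, with the forearm out of the way. I measure the tip.

Run:
```python
from fit2 import *
for n,c in (('top',T([[306,212],[311,365]],170,110)),('side',T([[343,242],[385,360]],150,120))):
    b=back(n,c,.004);m=b.mean(0);d=b[0]-b[1];print(n,b.round(4),m.round(4),'blade yaw',np.degrees(np.arctan2(d[1],d[0]))+90)
    u=np.array([-.0307,.9995]);r=m[:2]-[.5744,.0643];print('ahead of rear edge',-r@u,'lateral',r[0]*u[1]-r[1]*u[0])
```

```text
top [[ 0.6203 -0.0464  0.004 ]
 [ 0.5301 -0.0512  0.004 ]] [ 0.5752 -0.0488  0.004 ] blade yaw 93.04190683962977
ahead of rear edge 0.11309662425782957 lateral -0.0026699101831216122
side [[ 0.6185 -0.0486  0.004 ]
 [ 0.5297 -0.0521  0.004 ]] [ 0.5741 -0.0503  0.004 ] blade yaw 92.25782806671897
ahead of rear edge 0.11458012259890613 lateral -0.0038267991093309606
```

>>> move_arm(
  moves=[0.002,-0.01,-0.0004,0.5,0.001,-0.01,-0.0004,0,0.001,-0.01,-0.0004,0,0,-0.01,-0.0004,0,0,-0.01,-0.0004,0,0,-0.01,-0.0004,0,0,-0.01,-0.0004,0,0,-0.01,-0.0004,0,0,-0.006,-0.0002,0,0,0,0,0],
)

```text
t: 13.45
tool_pos: [0.5804, -0.101, 0.0999]
tcp_rot: [3.1, 0.037, 0.037]
force: [0.4, -2.3, 0.5]
gripper_width: 0.015
```

Run:
```python
from h import *
goto([.5789,-.0826,.096],1.8)
save('wrist','w12.png');save('top','t12.png');save('side','s12.png')
s=cv2.imread('pics/t12.png');cv2.imwrite('pics/t12c.png',cv2.resize(s[110:260,170:350],None,fx=4,fy=4,interpolation=cv2.INTER_CUBIC))
s=cv2.imread('pics/s12.png');cv2.imwrite('pics/s12c.png',cv2.resize(s[120:270,100:300],None,fx=4,fy=4,interpolation=cv2.INTER_CUBIC))
```

```text
t13.45 p [ 0.5804 -0.101   0.0999] yaw 1.4 tilt [ 0.025 -0.04  -0.999] F [ 0.37 -2.27  0.48] w 0.0150
tool delta [-0.0012 -0.0186  0.0031] turn -0.4
```

View pics/w12.png

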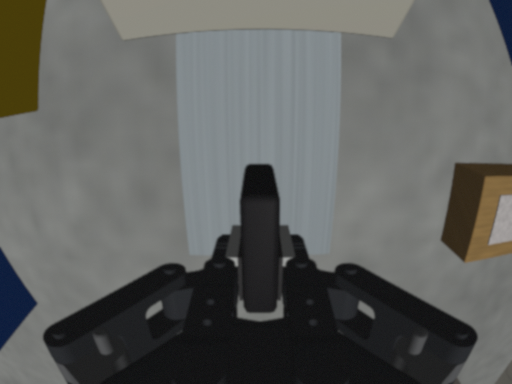

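View pics/t12c.png

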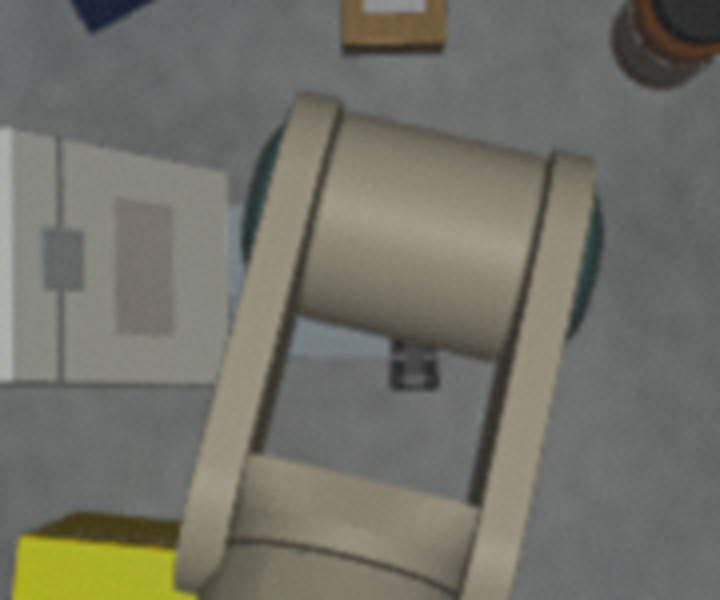

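View pics/s12c.png

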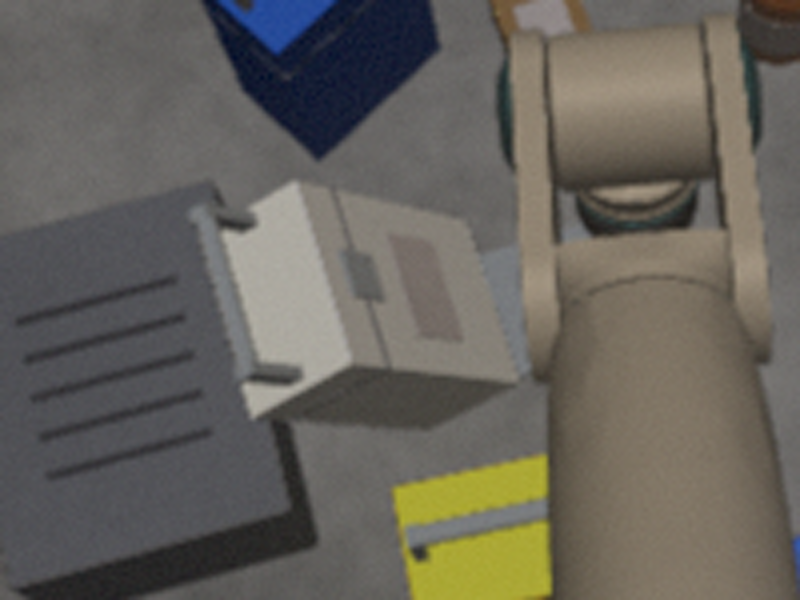

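The blade is centred under the box in the wrist view: blade 181–340, box 122–395. I push in the rest gently.

>>> move_arm(
  moves=[0,-0.004,-0.0002,0,0,-0.004,-0.0002,0,0,-0.004,-0.0002,0,0,0,0,0],
)

```text
t: 13.93
tool_pos: [0.5801, -0.091, 0.0999]
tcp_rot: [3.1, 0.031, 0.037]
force: [-1.3, 1.1, -1.1]
gripper_width: 0.0153
```

Run:
```python
from h import *
goto([.5789,-.0826,.096],1.8)
```

```text
t13.93 p [ 0.5801 -0.091   0.0999] yaw 1.2 tilt [ 0.024 -0.041 -0.999] F [-1.27  1.12 -1.13] w 0.0153
tool delta [-0.0011 -0.0086  0.0035] turn -0.6
```

>>> move_arm(
  moves=[0,-0.003,0,-0.3,0,-0.003,0,-0.3,0,-0.002,0,0,0,0,0,0],
)

```text
t: 14.27
tool_pos: [0.5803, -0.084, 0.1005]
tcp_rot: [3.096, 0.048, 0.039]
force: [-0.1, -0.1, -0.5]
gripper_width: 0.0153
```

Run:
```python
from h import *
goto([.5789,-.0826,.096],1.8)
save('wrist','w13.png');save('side','s13.png')
s=cv2.imread('pics/s13.png');cv2.imwrite('pics/s13c.png',cv2.resize(s[120:270,100:300],None,fx=4,fy=4,interpolation=cv2.INTER_CUBIC))
```

```text
t14.27 p [ 0.5803 -0.084   0.1005] yaw 1.8 tilt [ 0.026 -0.045 -0.999] F [-0.09 -0.07 -0.53] w 0.0153
tool delta [-0.0015 -0.0016  0.0044] turn -0.0
```

View pics/w13.png

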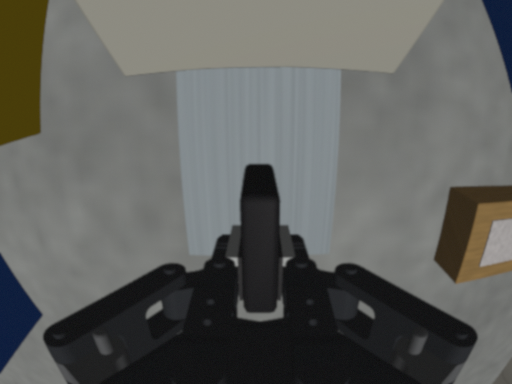

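View pics/s13c.png

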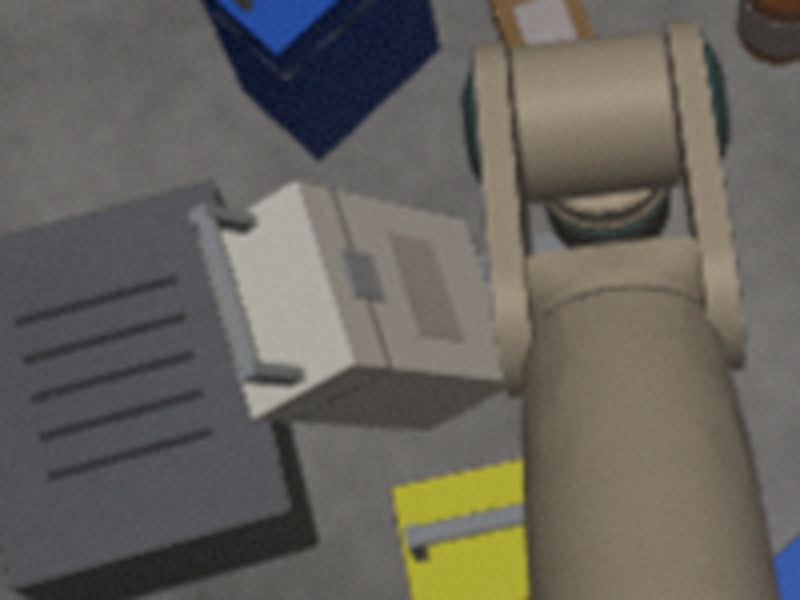

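>>> move_arm(
  moves=[0,-0.002,0,0,0,-0.002,0,0,0,0,0,0],
)

```text
t: 14.62
tool_pos: [0.5805, -0.0821, 0.1011]
tcp_rot: [3.091, 0.047, 0.04]
force: [-1.2, 1.2, -1.5]
gripper_width: 0.0153
```

Run:
```python
from h import *
goto([.5789,-.0826,.096],1.8)
```

```text
t14.62 p [ 0.5805 -0.0821  0.1011] yaw 1.8 tilt [ 0.027 -0.049 -0.998] F [-1.24  1.24 -1.48] w 0.0153
tool delta [-0.0017  0.0002  0.0051] turn -0.0
```

The blade now resists: I commanded 4 mm and it went 1.9 mm, so it is fully in. I release and lift.

>>> move_arm(
  moves=[0,0,0,0,0,0,0,0,0,0,0,0,0,0,0,0,0,0,0,0,0,0,0,0,0,0.0005,-0.01,0,0,0.0005,-0.01,0,0,0.001,-0.02,0,0,0.001,-0.02,0,0,0.001,-0.025,0,0,0.001,-0.025,0,0,0.001,-0.025,0,0,0.001,-0.025,0,0,0.001,-0.025,0,0,0.001,-0.025,0,0,0.001,-0.025,0,0,0,0,0],
  fingers=-1,
)

```text
t: 16.12
tool_pos: [0.5715, -0.0788, 0.3588]
tcp_rot: [3.093, 0.049, 0.052]
force: [-0.0, 0.0, 1.0]
gripper_width: 0.0856
```

Run:
```python
from h import *
goto([.572,.1427,.34],91.8)
save('wrist','w14.png')
```

```text
t16.12 p [ 0.5715 -0.0788  0.3588] yaw 1.8 tilt [ 0.034 -0.047 -0.998] F [-0.    0.03  1.04] w 0.0856
tool delta [ 0.007  -0.222   0.0083] turn -90.0
```

View pics/w14.png

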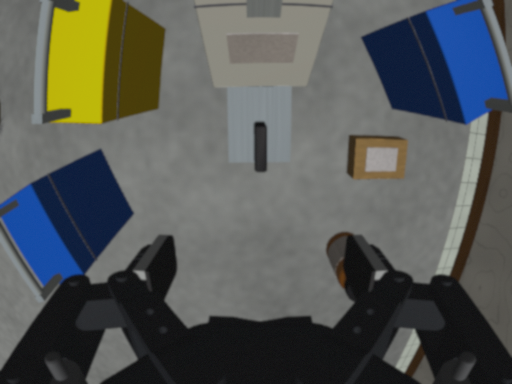

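>>> move_arm(
  moves=[0,0,0,-6.5,0,0,0,-6.5,0,0,0,-6.5,0,0,0,-6.5,0,0,0,-6.5,0,0,0,-6.5,0,0,0,-6.5,0,0,0,-6.5,0,0,0,-6.5,0,0,0,-6.5,0,0,0,-6.5,0,0,0,-6.5,0,0,0,-6.5,0,0,0,0],
)

```text
t: 17.33
tool_pos: [0.5671, -0.078, 0.3481]
tcp_rot: [2.182, 2.202, -0.03]
force: [-0.4, 0.2, -0.3]
gripper_width: 0.0852
```

Run:
```python
from h import *
goto([.572,.1427,.34],91.8)
save('wrist','w15.png');save('side','s15.png');save('top','t15.png')
s=cv2.imread('pics/s15.png');cv2.imwrite('pics/s15c.png',cv2.resize(s[120:270,100:300],None,fx=4,fy=4,interpolation=cv2.INTER_CUBIC))
s=cv2.imread('pics/t15.png');cv2.imwrite('pics/t15c.png',cv2.resize(s[110:250,60:250],None,fx=4,fy=4,interpolation=cv2.INTER_CUBIC))
```

```text
t17.33 p [ 0.5671 -0.078   0.3481] yaw 90.5 tilt [ 0.016 -0.043 -0.999] F [-0.38  0.15 -0.29] w 0.0852
tool delta [ 0.2208  0.0069 -0.0014] turn -1.3
```

View pics/w15.png

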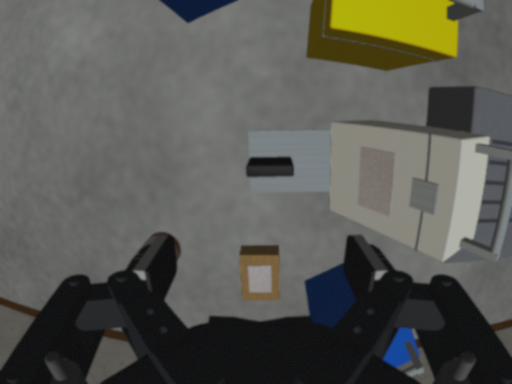

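View pics/s15c.png

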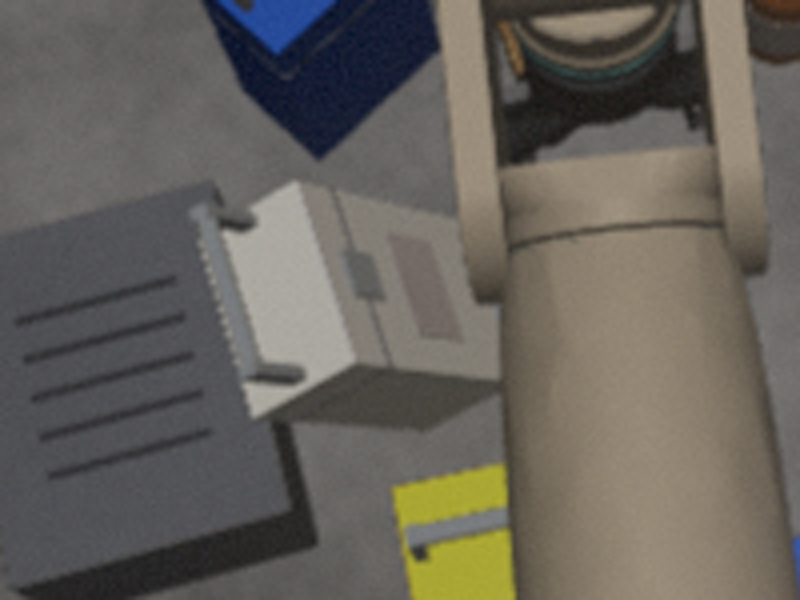

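View pics/t15c.png

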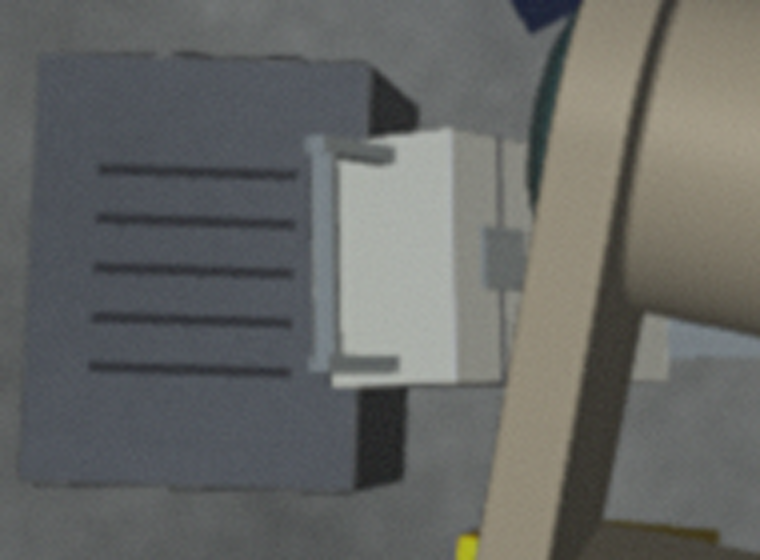

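>>> move_arm(
  moves=[0.027,0.001,-0.001,-1.2,0.027,0.001,-0.001,0,0.027,0.001,-0.001,0,0.027,0.001,-0.001,0,0.027,0,-0.001,0,0.027,0,-0.001,0,0.027,0,-0.001,0,0.027,0,-0.001,0,0,0,0,0],
)

```text
t: 18.23
tool_pos: [0.5688, 0.1457, 0.3453]
tcp_rot: [2.204, 2.181, -0.032]
force: [-1.1, 0.1, -0.4]
gripper_width: 0.0854
```

Run:
```python
from h import *
goto([.572,.145,.264],91.8)
save('wrist','w16.png')
```

```text
t18.23 p [0.5688 0.1457 0.3453] yaw 89.4 tilt [ 0.014 -0.043 -0.999] F [-1.08  0.12 -0.38] w 0.0854
tool delta [0.0029 0.002  0.0813] turn -2.4
```

View pics/w16.png

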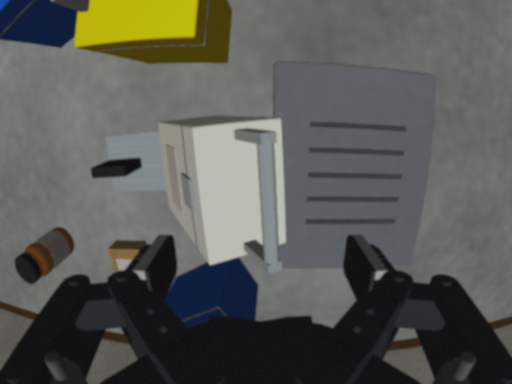

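>>> move_arm(
  moves=[0,0.002,0.01,-1.2,0,0.001,0.01,-1.2,0.002,0,0.01,0,0.002,0,0.008,0,0,0,0,0,0,0,0,0,0,0,0,0],
  fingers=0.15,
)

```text
t: 18.87
tool_pos: [0.5727, 0.1418, 0.3008]
tcp_rot: [2.166, 2.22, -0.041]
force: [-0.1, 0.3, 0.8]
gripper_width: 0.0364
```

Run:
```python
from h import *
goto([.572,.145,.264],91.8)
p,M,o=pose();print('tips',p+M[:,2]*.070)
save('wrist','w17.png')
```

```text
t18.87 p [0.5727 0.1418 0.3008] yaw 91.4 tilt [ 0.01  -0.047 -0.999] F [-0.08  0.3   0.82] w 0.0364
tool delta [ 0.0049 -0.001   0.0366] turn -0.4
tips [0.57343029 0.13858362 0.23091282]
```

View pics/w17.png

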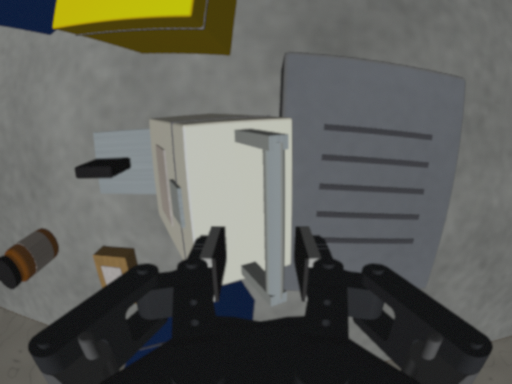

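The bar (275,210) lies between the fingers, nearer the right (rear) one. I compute its offset.

```bash
cat >> h.py <<'E'
def wback(uv,z,p,M):
    m=env.camera_model('wrist');K=m['camera_matrix'];G=m['mount'];out=[]
    for u,v in np.atleast_2d(uv):
        a=np.array([u-K[0,2],v-K[1,2]]);r=np.hypot(*a);th=r/K[0,0]
        d=np.array([*(a/r*np.sin(th)),np.cos(th)]);d=M@(G[:3,:3]@d);o=p+M@G[:3,3]
        out.append(o+d*(z-o[2])/d[2])
    return np.array(out)
E
python3 - <<'E'
from h import *
p,M,o=pose();b=wback([[274,180],[276.5,270]],.213,p,M);print(b)
print('offset tool',(b-p)@M)
E
```

```text
[[0.54359899 0.14404117 0.213     ]
 [0.6010457  0.14802264 0.213     ]]
offset tool [[ 0.0070043  -0.0299448   0.08758706]
 [ 0.00956832  0.02758106  0.08800965]]
```

>>> move_arm(
  moves=[0.004,0,0,0,0.004,0,0,0,0,0,0,0,0,0,0.008,0,0,0,0.008,0,0,0,0.008,0,0,0,0.007,0,0,0,0,0],
)

```text
t: 19.58
tool_pos: [0.5733, 0.1493, 0.2683]
tcp_rot: [2.164, 2.219, -0.036]
force: [-0.8, -0.4, 0.2]
gripper_width: 0.0359
```

Run:
```python
from h import *
goto([.572,.148,.264],91.8)
save('wrist','w18.png')
p,M,o=pose();print('bar in tool',(np.array([.572,.146,.209])-p)@M)
```

```text
t19.58 p [0.5733 0.1493 0.2683] yaw 91.4 tilt [ 0.014 -0.046 -0.999] F [-0.83 -0.41  0.21] w 0.0359
tool delta [-0.0011 -0.0014  0.0043] turn -0.4
bar in tool [-0.00057718 -0.00221493  0.05994447]
```

View pics/w18.png

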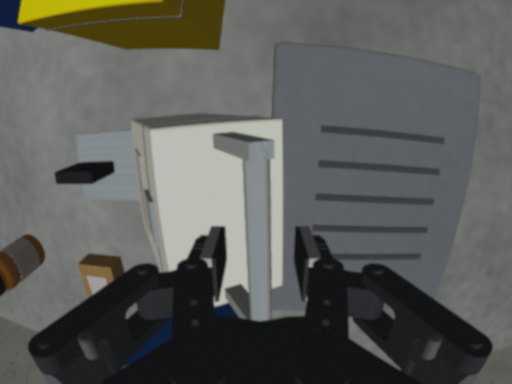

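The bar (258,220) is centred between the fingers. I go slightly lower and narrow the fingers to 30 mm.

>>> move_arm(
  moves=[0,0,0.004,0,0,0,0.003,0,0,0,0,0,0,0,0,0],
  fingers=0.3,
)

```text
t: 19.97
tool_pos: [0.5736, 0.1489, 0.2615]
tcp_rot: [2.164, 2.218, -0.035]
force: [0.8, -0.7, 1.0]
gripper_width: 0.0304
```

Run:
```python
from h import *
goto([.572,.148,.264],91.8)
p,M,o=pose();print('bar in tool',(np.array([.572,.146,.209])-p)@M)
```

```text
t19.97 p [0.5736 0.1489 0.2615] yaw 91.4 tilt [ 0.015 -0.046 -0.999] F [ 0.81 -0.67  0.96] w 0.0304
tool delta [-0.0009 -0.0016 -0.0025] turn -0.4
bar in tool [-0.00040373 -0.00239261  0.05254264]
```

>>> move_arm(
  moves=[-0.005,0,-0.0004,0,-0.005,0,-0.0006,0,-0.005,0,-0.0006,0,-0.005,0,-0.0006,0,-0.005,0,-0.0006,0,-0.005,0,-0.0006,0,-0.005,0,-0.0006,0,-0.005,0,-0.0006,0,-0.005,0,-0.0004,0,-0.005,0,-0.0003,0],
)

```text
t: 20.8
tool_pos: [0.5752, 0.0941, 0.2716]
tcp_rot: [2.163, 2.217, -0.031]
force: [0.8, -0.7, 0.3]
gripper_width: 0.03
```

Run:
```python
from h import *
goto([.573,.0355,.275],91.8)
save('wrist','w19.png');save('top','t19.png')
```

```text
t20.80 p [0.5752 0.0941 0.2716] yaw 91.4 tilt [ 0.018 -0.045 -0.999] F [ 0.79 -0.71  0.32] w 0.0300
tool delta [-0.0586 -0.0036 -0.0008] turn -0.4
```

View pics/w19.png

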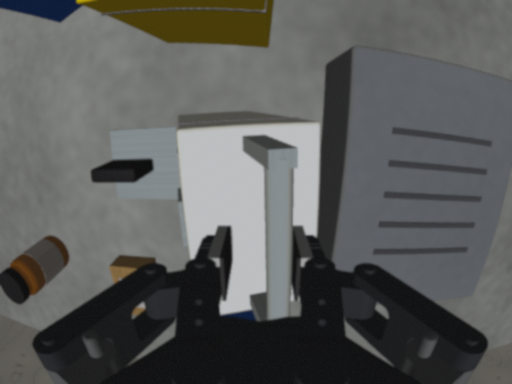

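View pics/t19.png

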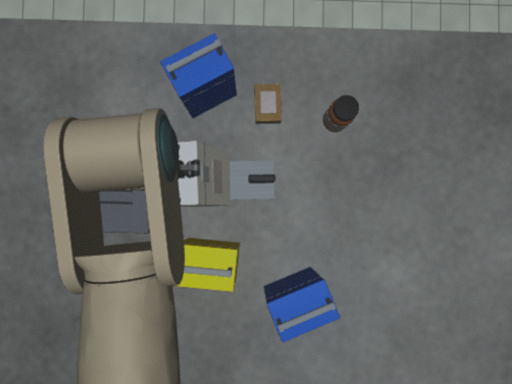

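Pulling by the rear finger works. I lower it slowly forward.

>>> move_arm(
  moves=[-0.004,0,0,0,-0.004,0,0,0,-0.004,0,0,0,-0.004,0,0,0,-0.004,0,0,0,-0.004,0,0,0,-0.004,0,0,0,-0.004,0,0,0,-0.004,0,0,0],
)

```text
t: 21.65
tool_pos: [0.576, 0.0547, 0.2726]
tcp_rot: [2.163, 2.217, -0.033]
force: [-1.1, -0.9, -0.3]
gripper_width: 0.0301
```

Run:
```python
from h import *
goto([.573,.0355,.275],91.8)
save('wrist','w20.png');save('top','t20.png')
s=cv2.imread('pics/t20.png');cv2.imwrite('pics/t20c.png',cv2.resize(s[110:250,160:340],None,fx=4,fy=4,interpolation=cv2.INTER_CUBIC))
```

```text
t21.65 p [0.576  0.0547 0.2726] yaw 91.4 tilt [ 0.017 -0.046 -0.999] F [-1.07 -0.93 -0.34] w 0.0301
tool delta [-0.0192 -0.0034 -0.0015] turn -0.4
```

View pics/w20.png

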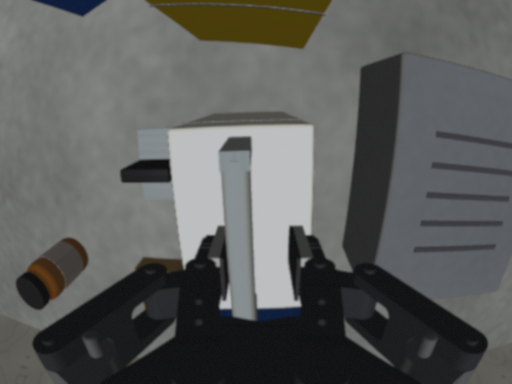

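View pics/t20c.png

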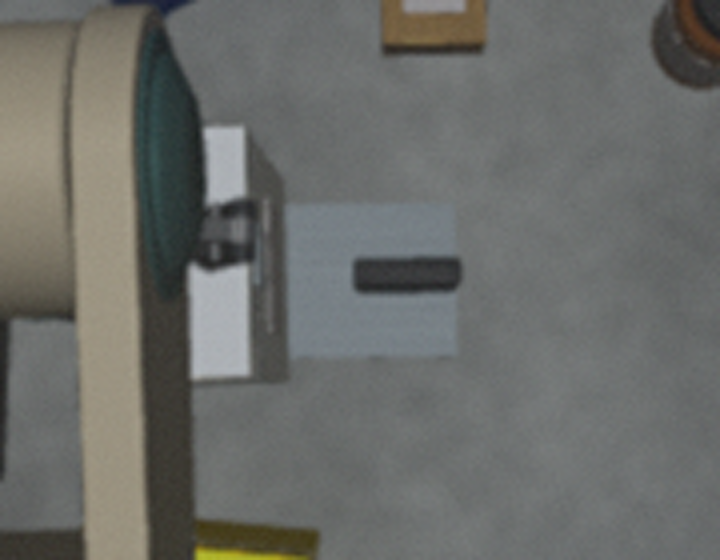

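The bar now rests on the front finger, so the box is being braked. I continue slowly.

>>> move_arm(
  moves=[-0.003,0,0,0,-0.003,0,0,0,-0.003,0,0,0,-0.003,0,0,0,-0.003,0,0,0,-0.003,0,0,0,0,0,0,0],
)

```text
t: 22.33
tool_pos: [0.5765, 0.0351, 0.2737]
tcp_rot: [2.164, 2.217, -0.032]
force: [-0.3, -0.1, -0.4]
gripper_width: 0.03
```

Run:
```python
from h import *
goto([.573,.0355,.275],91.8)
save('wrist','w21.png');save('top','t21.png')
s=cv2.imread('pics/t21.png');cv2.imwrite('pics/t21c.png',cv2.resize(s[110:250,160:340],None,fx=4,fy=4,interpolation=cv2.INTER_CUBIC))
```

```text
t22.33 p [0.5765 0.0351 0.2737] yaw 91.4 tilt [ 0.017 -0.045 -0.999] F [-0.33 -0.13 -0.45] w 0.0300
tool delta [ 0.0004 -0.0035 -0.0013] turn -0.4
```

View pics/w21.png

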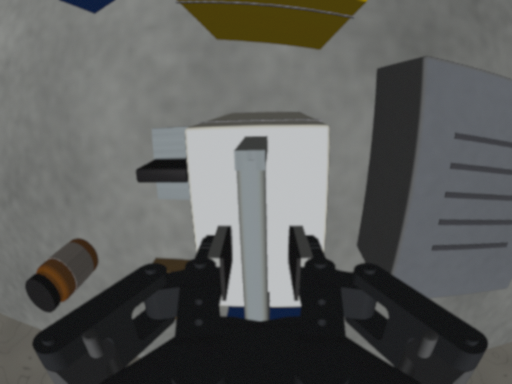

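View pics/t21c.png

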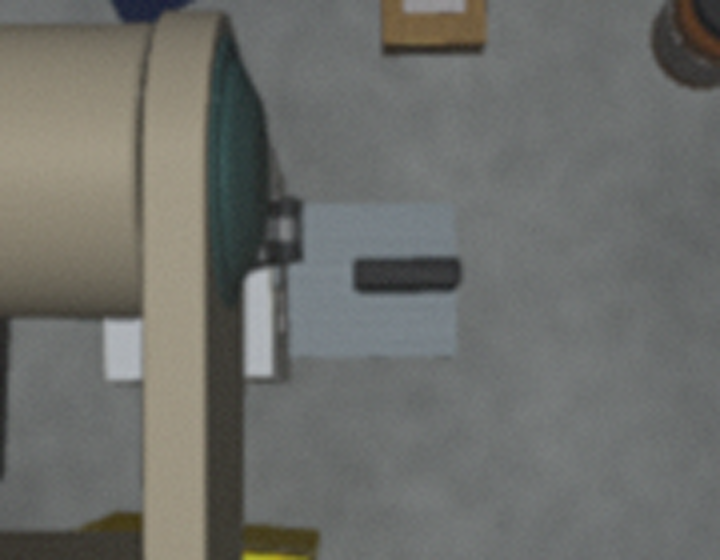

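The bar has come off the front finger (columns 238–268 between the finger faces at 231 and 290), so the box stands. I open and lift off.

>>> move_arm(
  moves=[0,0,0,0,0,0,0,0,0,0,0,0,0,0,0,0,0,0,0,0,0,0,-0.01,0,0,0,-0.015,0,0,0,-0.015,0,0,0,-0.02,0,0,0,-0.02,0,0.03,0,-0.02,0,0.03,0,0,0,0.03,0,0,0,0.03,0,0,0,0.03,0,0,0,0.03,0,0,0,0.03,0,0,0,0,0,0,0],
  fingers=-1,
)

```text
t: 23.93
tool_pos: [0.5682, 0.2585, 0.3801]
tcp_rot: [2.166, 2.21, -0.019]
force: [-0.5, -0.7, -0.6]
gripper_width: 0.0856
```

Run:
```python
from h import *
goto([.573,.0355,.275],91.8)
save('wrist','w22.png');save('side','s22.png');save('top','t22.png')
s=cv2.imread('pics/s22.png');cv2.imwrite('pics/s22c.png',cv2.resize(s[100:250,130:330],None,fx=4,fy=4,interpolation=cv2.INTER_CUBIC))
s=cv2.imread('pics/t22.png');cv2.imwrite('pics/t22c.png',cv2.resize(s[110:250,160:340],None,fx=4,fy=4,interpolation=cv2.INTER_CUBIC))
```

```text
t23.93 p [0.5682 0.2585 0.3801] yaw 91.1 tilt [ 0.025 -0.042 -0.999] F [-0.54 -0.75 -0.63] w 0.0856
tool delta [-0.2184 -0.0023  0.1144] turn -0.7
```

View pics/s22c.png

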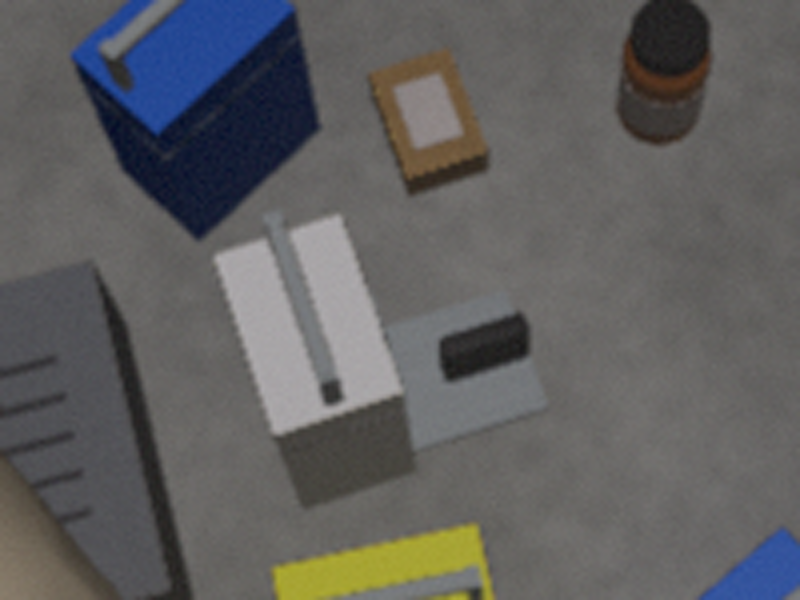

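View pics/t22c.png

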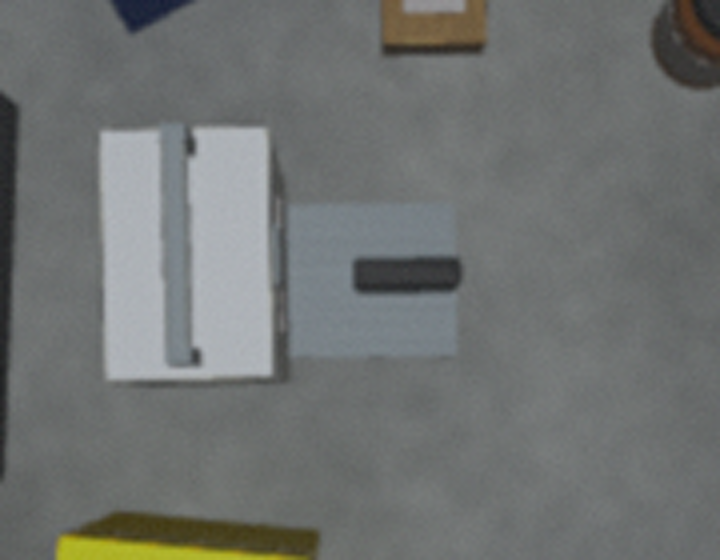

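The box stands upright on the blade, and the carton and jar are in their places. I check numerically.

Run:
```python
from fit2 import *
loc=[[.04,-.06,.184],[.04,.06,.184],[-.04,.06,.184],[-.04,-.06,.184]]
obs=[('top',[0,3,2,1],T([[100,130],[268,127],[273,377],[106,381]],160,110)),('side',[0,3,2,1],T([[214,258],[341,214],[402,392],[275,435]],130,100))]
for o in (obs[:1],obs[1:]): bx,r=fit(loc,o,[.575,.02,1.6]);print('box',bx,r)
bx,_=fit(loc,obs,[.575,.02,1.6])
# free tilt fit
x,r=fitlean([[.04,-.06,.18],[.04,.06,.18],[-.04,.06,.18],[-.04,-.06,.18]],obs,[.575,.06,1.6,0,.004]);print('tilt fit',x.round(3))
b=back('top',T([[459,205],[458,356]],160,110),.004);d=b[0]-b[1];yaw=np.arctan2(d[1],d[0])+np.pi/2
s=back('side',T([[504,291],[548,406]],130,100),.004)
for q in (b,s):
    tip=q.mean(0)[:2]+.17*np.array([np.cos(yaw),np.sin(yaw)]);e=tip-bx[:2];c,s_=np.cos(bx[2]),np.sin(bx[2])
    print('yaw',yaw,'tip in box',[c*e[0]+s_*e[1],-s_*e[0]+c*e[1]])
```

```text
box [0.57713556 0.02703735 1.61582288] [0.  0.1 0.1 0.2 0.2 0.1 0.3 0.2]
box [0.57517728 0.02724227 1.61914519] [0.3 0.7 0.1 0.2 0.8 0.2 0.2 0.7]
tilt fit [ 0.576  0.065  1.616  0.015 -0.003]
yaw 1.5821218481632038 tip in box [np.float64(0.029206724824021986), np.float64(-0.004156470416990873)]
yaw 1.5821218481632038 tip in box [np.float64(0.032397236445919075), np.float64(-0.0030361037023685367)]
```

Run:
```python
from plant import env
print(env.close_job())
```

```text
the job is handed in; nothing more can be done
None
```

I tipped the white box back with loose fingers around its bar until it leaned on the grey unit, then let go. I slid the blade in until it resisted, released it, and set the box forward again. The bar was braked between the fingers all the way down, and I handed the job in at about 24 s. The hand-in reports no verdict.

**Blade position:** Both cameras put the blade tip 29–32 mm behind the box's centre, about 4 mm off the centre line, and within 0.04 rad of square.

**Box:** It stands upright, with a fitted tilt of about 0.015 rad at most. The arm was clear of everything.

**Bystanders:** The carton and jar look unmoved in the pictures; I did not measure them at the end.

**Not measured directly:** I had no readings of the force of the box on the blade, the blade's flatness, or the box's turning speed. While gripping the blade, the tool had drifted to about 3° of tilt. After release the blade looked flat in the pictures.

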